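Change watches on the leak tester and hold its selector at the third stop

ROBOT

A 6-joint arm with a two-finger parallel gripper is mounted at the origin on the work surface. World frame = base frame: x ahead of the robot, y to its left, z up, the work surface at z = 0. Lengths are in mm, angles in degrees, forces in N, time in s.
With the tool pointing down it reaches from about 275 to 825 mm from the base axis. Payload 5.2 kg.
Tool frame: the origin (TCP) lies between the finger pads, 19 mm behind the fingertips; this is the grasp point; z points along the fingers, y is the line along which they close (so a half turn about z gives the same grasp; the last joint's range is limited). The gripper opens to 93 mm and grips with 3 to 60 N. Pads are 15 mm wide; open, the fingers measure 128 mm over their backs; the gripper's body (75 mm by 188 mm) begins 65 mm behind the grasp point.
Start: joints at [57.766, 14.817, 87.949, -0, 77.235, -11.62], TCP at [193.627, 514.795, 237.453] pointing down, gripper open.
Joint ranges: [-179.93, 179.93], [-52.35, 119.4], [10.71, 147.94], [-69.91, 249.91], [12.55, 155.21], [-178.61, 178.61]. Speed limits (degrees/s): [147.25, 147.25, 180, 180, 180, 180].

INTERFACE

Orientations are given as [roll, pitch, yaw] about the fixed x, y, z axes, in that order (R = Rz(yaw) Ry(pitch) Rx(roll)).
In Python, from bench import ctrl, ticket, snapshot, camera_params gives the robot as it stands (ctrl), with the cameras as plain functions and the job (ticket).
- The arm moves only by the shell command python3 nudge.py FILE [FORCE], which reads ROWS from the file FILE. ROWS is a JSON object whose key "offsets" holds a list of rows, 1 to 5 of them, each of 7 numbers: a rotation vector rx, ry, rz in a scale on which 1.0 is pi/2 rad, then dx, dy, dz in parts of the range, where 1.0 means 750 mm, then the opening from 0.0 (shut) to 1.0 (fully open); each row is the pose to reach, as a shift and turn from the pose commanded when the command began, along the tool's axes at that moment; what a row does not reach only later rows make up. A row lasts 1/8 s, in which the tool goes at most 62.5 mm and 10.7 degrees, less where a joint would pass 70% of its speed; a pose out of reach is approached as far as the arm can. The fingers move at their own pace and stop on an object; FORCE is the grip in N (left out, the last holds). Time passes only in rows, so rows that do not move let the fingers close. It prints the time, the measured TCP pose, the force, the opening and the grip force at its end. Input that does not fit is refused with a message, and nothing moves.
- ctrl.get_obs(): the state, without advancing time (a new reading comes with each control period).
- snapshot(name): name is "side" or "top"; returns the picture (400x640x3 uint8, red, green, blue); there is no depth.
- camera_params(name): a dict with "camera_matrix" (3x3 intrinsics, pixels), "cam_to_world" (4x4, takes a point from camera to world coordinates). Camera axes: x right, y up, looking along -z (the intrinsics and any distortion apply to the point x, -y, -z); pixel columns grow to the right and rows downward; lengths in mm; the calibration is good to about 2 mm. A picture is of the moment at which its call begins. camera_params takes no time and is no camera call.
- ticket.finish_job(): hands the job in; it is judged then, once.
The state is a dict: "time": time; "joint_pos": joint angles; "qvel": joint speeds; "tau": joint torques, N m; "tool_pos": TCP position; "tool_rot": TCP orientation; "ft_force": force on the tool from outside, world axes, zero at the start; "wrist_torque": the same for the moment, N m; "width": opening from 0.0 (shut) to 1.0 (fully open); "grip_force": force on a finger pad.
Only numpy, scipy, OpenCV 4.12 (cv2) and the standard library are available. Lean on these libraries where they do the work, as an engineer would, in place of code of your own. Each camera call takes 0.05 s, during which the arm holds its last target. There are 200 camera calls.

TASK

The watch on the leak tester is done: swap it with the one waiting on the wooden stand, each set down gently and upright in the other's nest. Then turn the tester's sprung selector knob clockwise from home, counting the clicks, to the third stop without running on to the fourth, and finish still gripping it and holding it there, because it springs home if let go. Leave the other things on the bench where they are.

Things in the scene. Friction and masses are not known exactly. Their poses are not given: they have to be found in the camera images.
- watch_gold: Gold watch without strap, standing dial-up on a round grey plastic case holder; the two are one piece: holder dia 44, 22 high, with the watch (case dia 37, lugs and crown within dia 44) on it, 32 high in all, about 120 g. Origin: centre of the holder's underside, z up. Grip it across the grey holder, any yaw
- watch_black: Black (dark steel case, black dial, orange hands) watch without strap, standing dial-up on a round grey plastic case holder; the two are one piece: holder dia 44, 22 high, with the watch (case dia 37, lugs and crown within dia 44) on it, 32 high in all, about 120 g. Origin: centre of the holder's underside, z up. Grip it across the grey holder, any yaw
- tester: Watch leak tester, fixed, varying place and yaw: grey deck 160 (x) by 280 (y), 20 high, watch nest at its +y end, blue control box (140 by 115, top at 50) with the knob at its -y end. Behind (+x of) the nest a blue gauge block, 130 long, top at 65, its face 58 from the nest centre. Origin: centre of the underside; -x is its front
- tester_nest (a point): Centre of the floor of the tester's watch nest, 20 above the bench: a blue collar, inner dia 54, outer dia 64, rising 5 above that floor. In the tester's frame at (-10, 75, 20) mm
- stand_nest (a point): Centre of the floor of the waiting stand's nest, 20 above the bench: a brass collar, inner dia 54, outer dia 64, rising 5, on a fixed dark wooden block 90 x 90 x 20
- pad: Fixed round cork pad on the bench, dia 80, 4 thick, always empty at the start: a spare place to park a watch. Origin: centre of the underside
- selector (a joint): Black selector knob, rad: 0 at home (start; red dash), growing clockwise from above. Five click stops (white dashes) 0.419 rad (24 deg) apart; third at 1.257. A spring (0.06 N m + 0.02 per rad) returns it home from any stop when let go. Clicks add 0.055 sin(15 q) N m: resistance falls to nearly nothing 6 deg before a stop, rises steeply through it, peaks at about 0.14 N m 6 deg past it
- selector_grip (a point): On the knob's vertical axis, 78 above the bench, 28 above the control box: put the TCP here. Knob: skirt dia 50, 6 high, with a straight bar grip 44 long, 12 wide, from 6 to 32 above the box. The frame turns with the knob; the bar lies along its x axis (at home the tester's x, white pointer end to -x): pinch across it, along y, from above
- oil_bottle: Bystander: small amber glass oil bottle, dia 30, 60 high; origin at the centre of its underside or middle
- loupe: Bystander: black eye loupe, dia 34, 30 high; origin at the centre of its underside or middle
- screwdriver: Bystander: red-handled screwdriver, 130 long, lying; origin at the centre of its underside or middle
- tweezers: Bystander: steel tweezers, 120 long, lying; origin at the centre of its underside or middle
- parts_dish: Bystander: white china dish, dia 80, 25 high; origin at the centre of its underside or middle
- red_box: Bystander: red plastic box 50 x 50 x 35; origin at the centre of its underside or middle
- crystal_jar: Bystander: blue jar with aluminium cap, dia 44, 45 high; origin at the centre of its underside or middle

How it is judged (in metres and radians):
On the way, in this order (a step that is already met when the one before it is completed fails the run):
1. the two watches have changed nests, seated, upright and released, with the selector still at home (((horizontal distance between watch_gold and tester_nest below 0.0075 m and z of watch_gold in the frame of tester_nest below 0.003 m and angle between each of watch_gold, watch_black's own z axis and vertical below 0.08 rad and distance of each of watch_gold, watch_black from where it was at the start of the episode above 0.1 m and contact force between each of watch_gold, watch_black and the fingers below 0.05 N and linear speed of each of watch_gold, watch_black below 0.03 m/s and horizontal distance between watch_black and stand_nest below 0.0075 m and z of watch_black in the frame of stand_nest below 0.003 m) or (horizontal distance between watch_black and tester_nest below 0.0075 m and z of watch_black in the frame of tester_nest below 0.003 m and angle between each of watch_black, watch_gold's own z axis and vertical below 0.08 rad and distance of each of watch_black, watch_gold from where it was at the start of the episode above 0.1 m and contact force between each of watch_black, watch_gold and the fingers below 0.05 N and linear speed of each of watch_black, watch_gold below 0.03 m/s and horizontal distance between watch_gold and stand_nest below 0.0075 m and z of watch_gold in the frame of stand_nest below 0.003 m)) and value of joint selector below 0.2 rad), for 0.2 s.
2. the fingers hold the selector at the third stop (value of joint selector between 1.12664 and 1.38664 rad and velocity of joint selector between -0.15 and 0.15 rad/s and contact force between the fingers and tester above 1 N), for 0.5 s.
At the end, for the whole second after the job is handed in: Each watch is seated in the nest where the other one started (within 7.5 mm of its centre, on its floor, upright within 4.5 degrees), released and still; the fingers hold the selector at the third stop, 1.257 rad within 0.13 rad (7 degrees), still, touching it with more than 1 N (all of step 2 and ((horizontal distance between watch_gold and tester_nest below 0.0075 m and z of watch_gold in the frame of tester_nest below 0.003 m and angle between each of watch_gold, watch_black's own z axis and vertical below 0.08 rad and distance of each of watch_gold, watch_black from where it was at the start of the episode above 0.1 m and contact force between each of watch_gold, watch_black and the fingers below 0.05 N and linear speed of each of watch_gold, watch_black below 0.03 m/s and horizontal distance between watch_black and stand_nest below 0.0075 m and z of watch_black in the frame of stand_nest below 0.003 m) or (horizontal distance between watch_black and tester_nest below 0.0075 m and z of watch_black in the frame of tester_nest below 0.003 m and angle between each of watch_black, watch_gold's own z axis and vertical below 0.08 rad and distance of each of watch_black, watch_gold from where it was at the start of the episode above 0.1 m and contact force between each of watch_black, watch_gold and the fingers below 0.05 N and linear speed of each of watch_black, watch_gold below 0.03 m/s and horizontal distance between watch_gold and stand_nest below 0.0075 m and z of watch_gold in the frame of stand_nest below 0.003 m))); the arm keeps its last pose, push and grip.
It fails at once if a bystander is pushed more than 25 mm from its place (distance of any of oil_bottle, loupe, screwdriver, tweezers, parts_dish, red_box, crystal_jar from where it was at the start of the episode above 0.025 m).
It fails at once if a watch is tipped over (more than 35 degrees) (angle between any of watch_gold, watch_black's own z axis and vertical above 0.6 rad).
It fails at once if a watch is let go while its underside is more than 30 mm above the nest floors (dropped) ((height (world z) of watch_gold above 0.05 m and contact force between watch_gold and the fingers below 0.05 N) or (height (world z) of watch_black above 0.05 m and contact force between watch_black and the fingers below 0.05 N)).
It fails at once if the selector is run on past the third stop towards the fourth (beyond 1.51 rad) (value of joint selector above 1.51 rad).
It also fails if it takes over 72 s, if anything falls off the work surface, if the arm or the gripper's body presses on something with over 40 N, if the wrist force passes 120 N, or if a joint passes its speed limit or range.

## Working session

There is one attempt and no reset: what is moved stays moved. The work goes in short steps, Python scripts to look and compute and a shell command to move; the robot and the scene stay as the last step left them, time stands still between calls to the robot, and variables do not carry over. Pictures are saved under pics/ and viewed, at most 10 in all, crops included, and the job is handed in when it is done.

```bash
ls; mkdir -p pics; cat > h.py <<'E'
import numpy as np,cv2
from bench import ctrl, ticket, snapshot, camera_params
def snap(n,f=None):
    im=snapshot(n)
    if f: cv2.imwrite('pics/'+f,im[:,:,::-1])
    return im
def ray(n,u,v,z):
    p=camera_params(n);K=np.array(p['camera_matrix']);T=np.array(p['cam_to_world'])
    d=np.linalg.inv(K)@[u,v,1];d=T[:3,:3]@[d[0],-d[1],-d[2]];o=T[:3,3]
    return o+d*(z-o[2])/d[2]
def proj(n,P):
    p=camera_params(n);K=np.array(p['camera_matrix']);T=np.array(p['cam_to_world'])
    c=T[:3,:3].T@(np.array(P)-T[:3,3]);q=K@[c[0],-c[1],-c[2]];return q[:2]/q[2]
E
python3 - <<'E'
from h import *
a=snap('top','top0.png');b=snap('side','side0.png')
for n in('top','side'):print({k:np.round(v,3).tolist() if not isinstance(v,str) else v for k,v in camera_params(n).items()})
print(ctrl.get_obs())
E
```

```text
bench.py
nudge.py
pics
{'camera_matrix': [[383.159, 0.0, 318.685], [0.0, 383.159, 202.509], [0.0, 0.0, 1.0]], 'cam_to_world': [[-0.002, 0.994, -0.113, 434.146], [-1.0, 0.002, 0.028, -33.523], [0.028, 0.113, 0.993, 958.844], [0.0, 0.0, 0.0, 1.0]]}
{'camera_matrix': [[512.247, 0.0, 316.027], [0.0, 512.247, 196.623], [0.0, 0.0, 1.0]], 'cam_to_world': [[-0.995, 0.072, -0.075, 438.027], [-0.103, -0.555, 0.825, 932.314], [0.018, 0.829, 0.56, 748.09], [0.0, 0.0, 0.0, 1.0]]}
{'time': 0.1, 'joint_pos': array([ 5.77645077e+01,  1.48540627e+01,  8.80044727e+01, -8.10175074e-04,
        7.72332570e+01, -1.16183205e+01]), 'qvel': array([-0.01104297, -0.03986119, -0.15542795,  0.05172175, -0.02779947,
       -0.05696514]), 'tau': array([ 1.31821362e-03, -4.38211942e+01, -2.84644693e+01,  7.18862540e-02,
        3.60804226e-02, -1.62521712e-05]), 'tool_pos': array([193.3917841 , 514.39436604, 236.71273599]), 'tool_rot': array([-1.79909929e+02, -1.77124925e-02,  1.59382994e+02]), 'ft_force': array([-0.89972801, -0.16098261, -0.0826008 ]), 'wrist_torque': array([-0.01943038, -0.03964008,  0.00104715]), 'grip_force': 0.0, 'width': 0.9978861128981711}
```

View pics/top0.png

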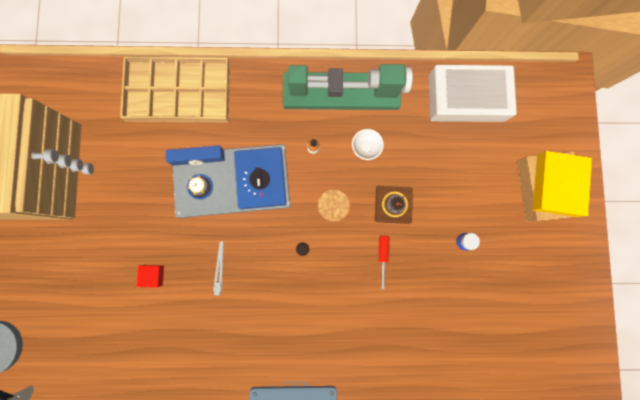

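View pics/side0.png

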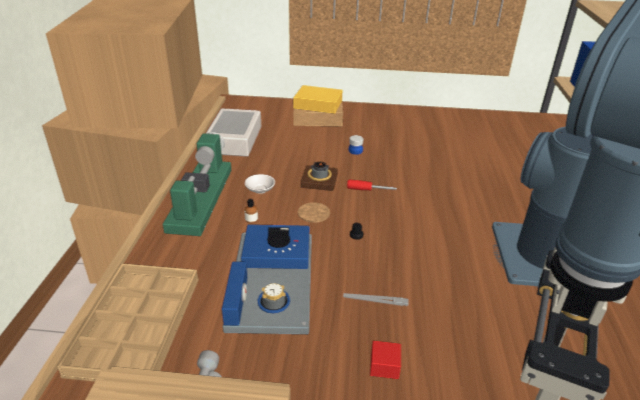

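The top view shows the tester at about (230,180), with the gold watch at (199,186) and the knob at (259,180). The stand with the black watch is at (395,204) and the pad at (334,205). The side view agrees with this. Next I'll measure with masks.

```bash
python3 - <<'E'
from h import *
a=snap('top');b=snap('side')
hsv=cv2.cvtColor(a,cv2.COLOR_RGB2HSV)
def comp(m,roi,mn=15):
    z=np.zeros_like(m);x0,y0,x1,y1=roi;z[y0:y1,x0:x1]=m[y0:y1,x0:x1]
    cs,_=cv2.findContours(z,cv2.RETR_EXTERNAL,cv2.CHAIN_APPROX_NONE)
    return sorted([c for c in cs if cv2.contourArea(c)>mn],key=cv2.contourArea,reverse=True)
blue=cv2.inRange(hsv,(105,120,50),(125,255,255))
for c in comp(blue,(160,130,300,225)): print('blue',cv2.contourArea(c),cv2.minAreaRect(c))
c=comp(blue,(228,130,300,225))[0]
q=cv2.boxPoints(cv2.minAreaRect(c)); print('box z50',[ray('top',*p,50)[:2].round(1).tolist() for p in q])
# knob centre, tester sheet silhouette
grey=cv2.inRange(hsv,(85,15,60),(130,255,255))
c=comp(grey,(160,145,300,225))[0];r=cv2.minAreaRect(c);print('deck',r,[ray('top',*p,20)[:2].round(1).tolist() for p in cv2.boxPoints(r)])
def chk(n,im,m,roi,z,t):
    for c in comp(m,roi)[:2]:
        r=cv2.minAreaRect(c);print(t,n,r,cv2.contourArea(c),[ray(n,*p,z)[:2].round(1).tolist() for p in cv2.boxPoints(r)],'cent',ray(n,*r[0],z).round(1))
brass=cv2.inRange(hsv,(18,120,110),(32,255,255));chk('top',a,brass,(370,180,420,228),25,'brass')
wood=cv2.inRange(hsv,(0,0,0),(30,255,110));chk('top',a,wood,(365,180,420,228),20,'stand')
hs=cv2.cvtColor(b,cv2.COLOR_RGB2HSV)
br=cv2.inRange(hs,(18,120,110),(32,255,255));chk('side',b,br,(300,155,340,190),25,'brass')
def ct(im,x0,y0,x1,y1):return cv2.resize(im[y0:y1,x0:x1],None,fx=5,fy=5,interpolation=cv2.INTER_CUBIC)
o=np.zeros((600,800,3),np.uint8)
t1=ct(a,165,140,295,220);o[:400,:650]=t1
t2=ct(a,375,185,415,225);o[400:,0:200]=t2
t3=ct(b,250,280,300,320);o[400:,200:450]=t3
t4=ct(b,300,155,340,195);o[400:,450:650]=t4
t5=ct(b,265,220,295,260);o[400:,650:800]=t5
cv2.imwrite('pics/crop.png',o[:,:,::-1])
E
```

```text
blue 2536.5 ((259.279541015625, 177.71482849121094), (56.742393493652344, 46.953250885009766), 85.03025817871094)
blue 607.5 ((193.46231079101562, 155.0603790283203), (13.692649841308594, 53.57498550415039), 85.10090637207031)
box z50 [[660.6, 146.1], [671.2, 33.8], [533.6, 20.7], [523.7, 131.3]]
deck ((259.1041564941406, 177.9474639892578), (59.60116958618164, 50.028602600097656), 85.03025817871094) [[670.7, 156.6], [682.5, 32.9], [533.1, 18.9], [522.3, 140.5]]
brass top ((394.0000305175781, 203.99998474121094), (25.45584487915039, 25.45584487915039), 45.0) 502.5 [[536.5, -201.1], [581.5, -246.8], [536.7, -290.5], [492.2, -244.7]] cent [ 536.6 -245.7   25. ]
stand top ((397.0384216308594, 202.8076934814453), (13.590154647827148, 13.590154647827148), 56.3099365234375) 136.5 [[544.8, -231.1], [563.8, -259.8], [535.5, -277.9], [516.7, -249.3]] cent [ 540.2 -254.5   20. ]
brass side ((319.3707580566406, 174.82615661621094), (23.130998611450195, 10.705714225769043), 3.1798300743103027) 47.0 [[566.0, -211.7], [570.8, -266.6], [507.4, -268.2], [504.7, -213.4]] cent [ 537.1 -239.5   25. ]
```

View pics/crop.png

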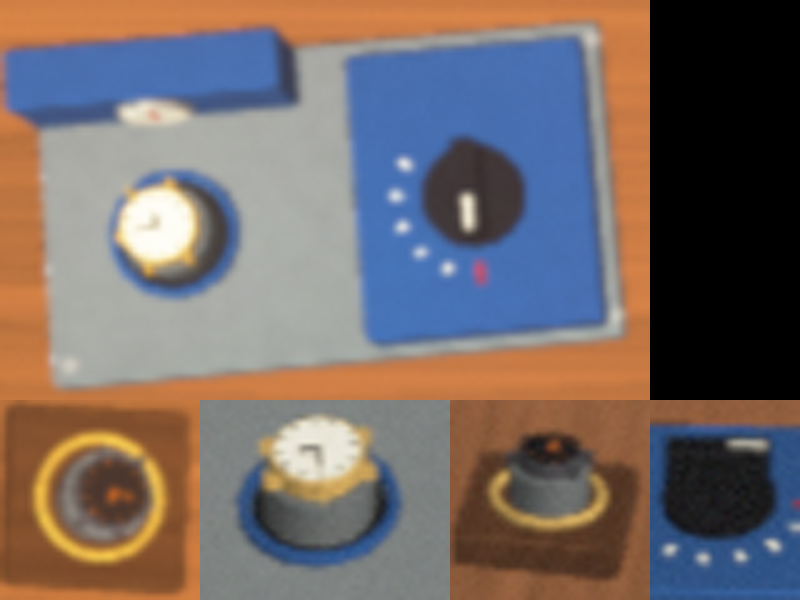

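The crop shows the tester's collar centred near (199.4,186.2) and the brass collar at (394,204). Deck corners are near (176,217), (290,207) and (285,144), and the knob's white dash points to -x (home). Next I'll fit ellipses in both views.

```bash
cat >> h.py <<'E'
def fit(n,im,lo,hi,roi,z,t,up=4):
    x0,y0,x1,y1=roi
    c=cv2.resize(im[y0:y1,x0:x1],None,fx=up,fy=up,interpolation=cv2.INTER_CUBIC)
    m=cv2.inRange(cv2.cvtColor(c,cv2.COLOR_RGB2HSV),lo,hi)
    cs,_=cv2.findContours(m,cv2.RETR_EXTERNAL,cv2.CHAIN_APPROX_NONE)
    if not cs: print(t,n,'none');return
    k=cv2.convexHull(max(cs,key=lambda c:cv2.contourArea(cv2.convexHull(c))))[:,0]
    uv=(k+.5)/up-.5+[x0,y0]
    P=np.array([ray(n,*p,z)[:2] for p in uv]).astype(np.float32)
    e=cv2.fitEllipse(P);print(t,n,'centre',np.round(e[0],1),'axes',np.round(e[1],1));return e[0]
E
python3 - <<'E'
from h import *
a=snap('top');b=snap('side')
B=((105,120,50),(125,255,255));Y=((18,110,100),(34,255,255));W=((0,0,190),(180,70,255));D=((0,0,0),(180,255,70))
fit('top',a,*B,(182,168,217,204),25,'tcollar');fit('side',b,*B,(250,275,300,320),25,'tcollar')
fit('top',a,*Y,(376,186,416,222),25,'scollar');fit('side',b,*Y,(300,160,340,190),25,'scollar')
fit('top',a,*W,(182,168,217,204),52,'gold');fit('side',b,*W,(250,280,300,320),52,'gold')
fit('top',a,*D,(376,186,416,222),51,'black');fit('side',b,*D,(308,155,334,172),51,'black')
fit('top',a,(0,0,0),(180,255,80),(244,160,276,196),56,'skirt')
O=((0,140,150),(14,255,255));fit('top',a,*O,(385,190,410,215),52,'orange')
fit('top',a,(5,40,140),(22,190,255),(314,185,354,225),4,'pad')
for p in((175.7,217.0),(289.6,207.3),(284.7,144)):print(ray('top',*p,20)[:2].round(1))
E
```

```text
tcollar top centre [579.1 231.1] axes [58.1 59.4]
tcollar side centre [580.5 232.7] axes [61.1 65.1]
scollar top centre [ 536.7 -246.7] axes [64.7 65.8]
scollar side centre [ 538.3 -246.7] axes [65.  72.2]
gold top centre [580.1 233.1] axes [35.2 35.4]
gold side centre [580.7 230.9] axes [33.1 33.9]
black top none
black side centre [ 538.6 -242.8] axes [42.4 44.1]
skirt top centre [594.5  82.3] axes [44.6 48.7]
orange top centre [ 534.9 -247.6] axes [3.8 4.7]Traceback (most recent call last):
  File "<stdin>", line 10, in <module>
  File "h.py", line 23, in fit
    e=cv2.fitEllipse(P);print(t,n,'centre',np.round(e[0],1),'axes',np.round(e[1],1));return e[0]
cv2.error: OpenCV(4.12.0) /io/opencv/modules/imgproc/src/shapedescr.cpp:361: error: (-201:Incorrect size of input array) There should be at least 5 points to fit the ellipse in function 'fitEllipseNoDirect'
```

```bash
cat > to.py <<'E'
import sys,numpy as np
from scipy.spatial.transform import Rotation as R
from bench import ctrl, ticket, snapshot, camera_params
x,y,z,yaw=map(float,sys.argv[1:]);o=ctrl.get_obs()
r=R.from_euler('xyz',o['tool_rot'],degrees=True)
print('t',round(o['time'],2),'pos',o['tool_pos'].round(1),'rot',o['tool_rot'].round(1),'w',round(o['width'],3),'grip',round(o['grip_force'],1),
'\n rot',(r.inv()*R.from_euler('xyz',[180,0,yaw],degrees=True)).as_rotvec(degrees=True).round(1),'shift',r.inv().apply(np.array([x,y,z])-o['tool_pos']).round(1))
E
python3 to.py 580.4 232 110 180; python3 - <<'E'
from h import *
print(ray('top',333.5,205,4),ray('side',314,212.5,4))
E
```

```text
t 0.3 pos [193.5 514.6 237.1] rot [-180.    -0.   159.4] w 0.996 grip 0.0 
 rot [ -0.   -0.  -20.6] shift [-461.7 -128.3  127.2]
[536.15552179 -97.69363736   4.        ] [535.84577964 -94.34724438   4.        ]
```

Careful with the scale: shifts go in shares of 750 mm and turns go in shares of pi/2 rad. That gives: -462 mm is -0.616, -128 mm is -0.1707, -20.6 degrees is -0.2289.

```bash
echo '{"offsets": [[0,0,-0.2289,-0.616,-0.1707,0.1693,1],[0,0,-0.2289,-0.616,-0.1707,0.1693,1],[0,0,-0.2289,-0.616,-0.1707,0.1693,1],[0,0,-0.2289,-0.616,-0.1707,0.1693,1],[0,0,-0.2289,-0.616,-0.1707,0.1693,1]]}' > path.dat && python3 nudge.py path.dat 20; python3 to.py 580.4 232 100 180
```

```text
time: 0.92
tool_pos: [430.7, 342.1, 159.9]
tool_rot: [180.0, 0.0, 180.0]
ft_force: [0.1, 1.3, 0.4]
width: 1.001
grip_force: 0.0
t 0.93 pos [430.7 342.1 159.9] rot [180.   0. 180.] w 1.001 grip 0.0 
 rot [ 0.  0. -0.] shift [-149.7 -110.1   59.9]
```

In the tool's units: -143 mm is -0.1907, -105 mm is -0.14.

```bash
echo '{"offsets": [[0,0,0,-0.064,-0.0467,0.024,1],[0,0,0,-0.128,-0.0933,0.048,1],[0,0,0,-0.1907,-0.14,0.072,1],[0,0,0,-0.1907,-0.14,0.072,1],[0,0,0,-0.1907,-0.14,0.072,1]]}' > path.dat && python3 nudge.py path.dat; python3 to.py 580.4 232 46.5 180
```

```text
time: 1.55
tool_pos: [571.7, 238.3, 105.9]
tool_rot: [180.0, -0.1, 179.9]
ft_force: [-0.2, 0.7, 0.3]
width: 0.999
grip_force: 0.0
t 1.55 pos [571.7 238.3 105.9] rot [ 1.800e+02 -1.000e-01  1.799e+02] w 0.999 grip 0.0 
 rot [ 0.  -0.1 -0.1] shift [-8.8 -6.3 59.4]
```

In the tool's units: 59 mm is 0.0787, 40 mm is 0.0533.

```bash
echo '{"offsets": [[0,0,0,-0.0116,-0.0084,0,1],[0,0,0,-0.0116,-0.0084,0.0267,1],[0,0,0,-0.0116,-0.0084,0.0533,1],[0,0,0,-0.0116,-0.0084,0.0787,1],[0,0,0,-0.0116,-0.0084,0.0787,1]]}' > path.dat && python3 nudge.py path.dat; python3 to.py 580.4 232 46.5 180
```

```text
time: 2.17
tool_pos: [579.6, 232.6, 46.6]
tool_rot: [-180.0, -0.1, -179.9]
ft_force: [-0.4, -0.5, -0.1]
width: 0.998
grip_force: 0.0
t 2.17 pos [579.6 232.6  46.6] rot [-1.800e+02 -1.000e-01 -1.799e+02] w 0.998 grip 0.0 
 rot [-0.  -0.1  0.1] shift [-0.8 -0.6  0.1]
```

In the tool's units: -0.6 mm is -0.0008, -0.5 mm is -0.0007.

```bash
echo '{"offsets": [[0,0,0,-0.0007,-0.0008,0,0.55],[0,0,0,-0.0007,-0.0008,0,0.5],[0,0,0,-0.0007,-0.0008,0,0.4],[0,0,0,-0.0007,-0.0008,0,0.3],[0,0,0,-0.0007,-0.0008,0,0.3]]}' > path.dat && python3 nudge.py path.dat 15; python3 to.py 580.4 232 120 180; python3 -c "
from h import *
snap('side','g1.png')"
```

```text
time: 2.8
tool_pos: [581.4, 231.4, 47.4]
tool_rot: [180.0, 0.0, 180.0]
ft_force: [1.6, -0.3, 1.1]
width: 0.509
grip_force: 0.0
t 2.8 pos [581.4 231.4  47.4] rot [180.   0. 180.] w 0.509 grip 0.0 
 rot [ 0.  0. -0.] shift [  1.    0.6 -72.6]
```

View pics/g1.png

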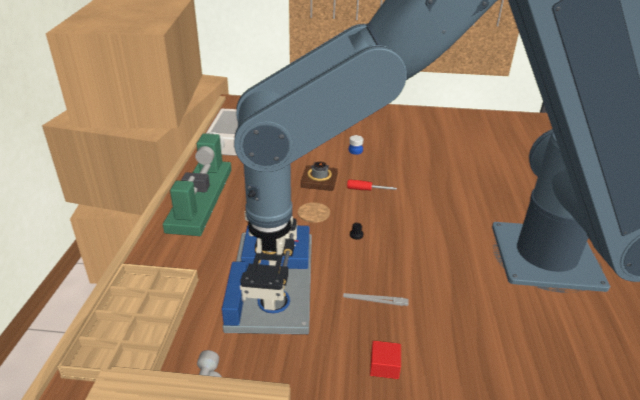

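The side view shows the fingers around the gold watch at (273,298). They haven't quite closed, so I'll keep closing and then lift.

In the tool's units: -63 mm is -0.084, -25 mm is -0.0333.

```bash
echo '{"offsets": [[0,0,0,0,0,0,0.3],[0,0,0,0,0,0,0.3],[0,0,0,0,0,-0.0067,0.3],[0,0,0,0,0,-0.0333,0.3],[0,0,0,0,0,-0.084,0.3]]}' > path.dat && python3 nudge.py path.dat 15; python3 to.py 536 -96 110 180
```

```text
time: 3.48
tool_pos: [580.0, 231.1, 109.3]
tool_rot: [-180.0, -0.2, 180.0]
ft_force: [0.5, 0.1, -0.1]
width: 0.471
grip_force: 15.0
t 3.48 pos [580.  231.1 109.3] rot [-180.    -0.2  180. ] w 0.471 grip 15.0 
 rot [-0.  -0.2 -0. ] shift [ 4.390e+01 -3.271e+02 -3.000e-01]
```

In the tool's units: -275 mm is -0.3667, -215 mm is -0.2867.

```bash
echo '{"offsets": [[0,0,0,0.0067,-0.0467,0,0.3],[0,0,0,0.0173,-0.1267,0,0.3],[0,0,0,0.028,-0.2067,0,0.3],[0,0,0,0.0387,-0.2867,0,0.3],[0,0,0,0.0493,-0.3667,0,0.3]]}' > path.dat && python3 nudge.py path.dat; echo '{"offsets": [[0,0,0,0.008,-0.0493,0,0.3],[0,0,0,0.0093,-0.0693,0,0.3],[0,0,0,0.0093,-0.0693,0.0267,0.3],[0,0,0,0.0093,-0.0693,0.0667,0.3],[0,0,0,0.0093,-0.0693,0.0933,0.3]]}' > path.dat && python3 nudge.py path.dat; python3 to.py 536 -96 30.5 180
```

```text
time: 4.1
tool_pos: [544.0, -45.3, 110.7]
tool_rot: [-180.0, 0.0, -180.0]
ft_force: [0.9, -0.0, -1.1]
width: 0.472
grip_force: 15.0
time: 4.72
tool_pos: [537.1, -94.5, 39.2]
tool_rot: [180.0, -0.1, -180.0]
ft_force: [0.3, 0.8, -1.4]
width: 0.472
grip_force: 15.0
t 4.72 pos [537.1 -94.5  39.2] rot [ 1.8e+02 -1.0e-01 -1.8e+02] w 0.472 grip 15.0 
 rot [ 0.  -0.1  0. ] shift [ 1.1 -1.5  8.7]
```

```bash
python3 - <<'E'
from h import *
snap('top','p1.png');b=snap('side')
cv2.imwrite('pics/p1s.png',cv2.resize(b[150:280,240:400],None,fx=4,fy=4)[:,:,::-1])
E
```

```text
(no output)
```

View pics/p1s.png

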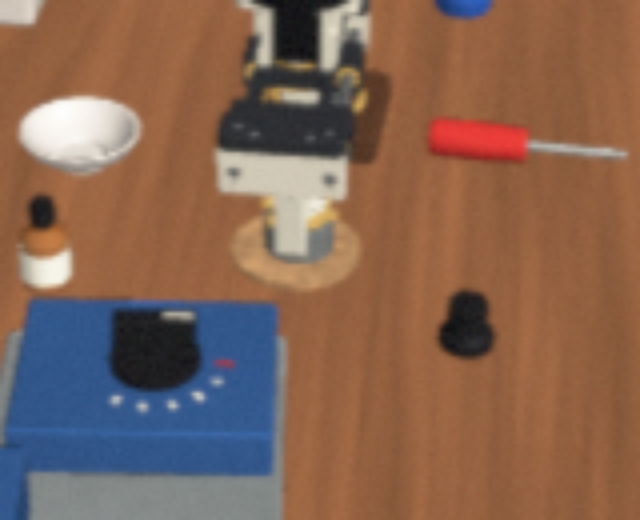

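The side crop shows the gold watch gripped upright over the cork pad, at crop (300,245). I'll lower it slowly and release.

In the tool's units: 8.5 mm is 0.0113, 8 mm is 0.0107.

```bash
echo '{"offsets": [[0,0,0,0,0,0.0067,0.3],[0,0,0,0,0,0.0093,0.3],[0,0,0,0,0,0.0107,0.3],[0,0,0,0,0,0.0113,0.3],[0,0,0,0,0,0.0113,0.3]]}' > path.dat && python3 nudge.py path.dat; python3 to.py 536 -96 30.5 180
```

```text
time: 5.45
tool_pos: [537.4, -95.7, 32.0]
tool_rot: [-180.0, 0.0, 180.0]
ft_force: [-0.2, -0.1, -1.0]
width: 0.47
grip_force: 15.0
t 5.45 pos [537.4 -95.7  32. ] rot [-180.    0.  180.] w 0.47 grip 15.0 
 rot [-0.  0. -0.] shift [ 1.4 -0.3  1.5]
```

In the tool's units: 1.5 mm is 0.002, 1 mm is 0.0013.

```bash
echo '{"offsets": [[0,0,0,0,0,0.0013,0.3],[0,0,0,0,0,0.002,0.3],[0,0,0,0,0,0.002,0.3]]}' > path.dat && python3 nudge.py path.dat; echo '{"offsets": [[0,0,0,0,0,0,0.55],[0,0,0,0,0,0,0.7],[0,0,0,0,0,0,0.9],[0,0,0,0,0,-0.0133,1],[0,0,0,0,0,-0.0667,1]]}' > path.dat && python3 nudge.py path.dat; python3 to.py 537.4 -246.3 110 180
```

```text
time: 5.82
tool_pos: [537.5, -95.7, 31.2]
tool_rot: [-180.0, 0.0, 180.0]
ft_force: [-2.5, 1.2, 7.2]
width: 0.468
grip_force: 15.0
time: 6.45
tool_pos: [535.6, -95.0, 79.2]
tool_rot: [179.9, -0.3, 180.0]
ft_force: [-0.1, -0.2, 1.3]
width: 0.932
grip_force: 0.0
t 6.45 pos [535.6 -95.   79.2] rot [179.9  -0.3 180. ] w 0.932 grip 0.0 
 rot [ 0.1 -0.3 -0. ] shift [  -1.7 -151.3  -31.1]
```

In the tool's units: -151 mm is -0.2013, -135 mm is -0.18.

```bash
echo '{"offsets": [[0,0,0,-0.0013,-0.0533,-0.0133,1],[0,0,0,-0.0013,-0.1267,-0.0133,1],[0,0,0,-0.0013,-0.18,-0.0133,1],[0,0,0,-0.0013,-0.2013,-0.0133,1],[0,0,0,-0.0013,-0.2013,-0.0133,1]]}' > path.dat && python3 nudge.py path.dat; python3 to.py 537.4 -246.3 46.5 180; python3 - <<'E'
from h import *
a=snap('top');b=snap('side','s2.png');W=((0,0,190),(180,70,255))
fit('side',b,*W,(295,185,335,225),36,'gold');
fit('side',b,(0,0,0),(180,255,70),(308,155,334,172),51,'black')
E
```

```text
time: 7.08
tool_pos: [538.2, -247.0, 90.4]
tool_rot: [180.0, 0.0, 179.9]
ft_force: [-0.2, 1.1, -0.3]
width: 0.997
grip_force: 0.0
t 7.08 pos [ 538.2 -247.    90.4] rot [180.    0.  179.9] w 0.997 grip 0.0 
 rot [ 0.   0.  -0.1] shift [ 0.8  0.6 43.9]
gold side centre [537.3 -96.5] axes [33.8 34.4]
black side centre [ 530.3 -249.1] axes [16.6 25.5]
```

```bash
echo '{"offsets": [[0,0,0,0.0007,0.0007,0.02,1],[0,0,0,0.0007,0.0007,0.0467,1],[0,0,0,0.0007,0.0007,0.0587,0.9],[0,0,0,0.0007,0.0007,0.0587,0.7],[0,0,0,0.0007,0.0007,0.0587,0.5]]}' > path.dat && python3 nudge.py path.dat; echo '{"offsets": [[0,0,0,0,0,0,0.3],[0,0,0,0,0,0,0.3],[0,0,0,0,0,0,0.3],[0,0,0,0,0,0,0.3],[0,0,0,0,0,0,0.3]]}' > path.dat && python3 nudge.py path.dat; python3 to.py 580 232 46.5 180
```

```text
time: 7.8
tool_pos: [538.2, -246.0, 46.6]
tool_rot: [-180.0, 0.0, -180.0]
ft_force: [0.6, -0.2, 0.5]
width: 0.734
grip_force: 0.0
time: 8.43
tool_pos: [538.1, -246.5, 46.8]
tool_rot: [-179.9, 0.0, 180.0]
ft_force: [-0.5, -0.8, 4.2]
width: 0.47
grip_force: 15.0
t 8.43 pos [ 538.1 -246.5   46.8] rot [-179.9    0.   180. ] w 0.47 grip 15.0 
 rot [-0.1  0.  -0. ] shift [-4.180e+01  4.785e+02 -1.000e-01]
```

In the tool's units: 88 mm is 0.1173, -85 mm is -0.1133.

```bash
echo '{"offsets": [[0,0,0,0,0,-0.0107,0.3],[0,0,0,0,0,-0.0467,0.3],[0,0,0,0,0,-0.1,0.3],[0,0,0,-0.004,0.04,-0.1133,0.3],[0,0,0,-0.0107,0.1173,-0.1133,0.3]]}' > path.dat && python3 nudge.py path.dat; echo '{"offsets": [[0,0,0,-0.0067,0.08,0,0.3],[0,0,0,-0.0133,0.16,0,0.3],[0,0,0,-0.02,0.24,0,0.3],[0,0,0,-0.0267,0.32,0,0.3],[0,0,0,-0.0333,0.4,0,0.3]]}' > path.dat && python3 nudge.py path.dat;  echo '{"offsets": [[0,0,0,-0.0067,0.0733,0,0.3],[0,0,0,-0.0107,0.1093,0,0.3],[0,0,0,-0.012,0.12,0,0.3],[0,0,0,-0.012,0.12,0.0133,0.3],[0,0,0,-0.012,0.12,0.04,0.3]]}' > path.dat && python3 nudge.py path.dat; python3 to.py 580 232 57 180;python3 - <<'E'
from h import *
snap('top','s3.png');b=snap('side')
cv2.imwrite('pics/s3s.png',cv2.resize(b[230:350,200:360],None,fx=4,fy=4)[:,:,::-1])
E
```

```text
time: 9.05
tool_pos: [546.6, -159.0, 132.6]
tool_rot: [-179.9, 0.1, 179.8]
ft_force: [0.0, 0.9, -1.5]
width: 0.473
grip_force: 15.0
time: 9.68
tool_pos: [570.3, 144.0, 131.2]
tool_rot: [180.0, -0.0, 180.0]
ft_force: [0.8, -0.4, -1.0]
width: 0.472
grip_force: 15.0
time: 10.3
tool_pos: [580.4, 230.5, 101.1]
tool_rot: [-180.0, 0.1, 179.9]
ft_force: [0.7, 1.0, -1.0]
width: 0.465
grip_force: 15.0
t 10.3 pos [580.4 230.5 101.1] rot [-1.800e+02  1.000e-01  1.799e+02] w 0.465 grip 15.0 
 rot [-0.   0.1 -0.1] shift [ 0.4  1.5 44.1]
```

View pics/s3s.png

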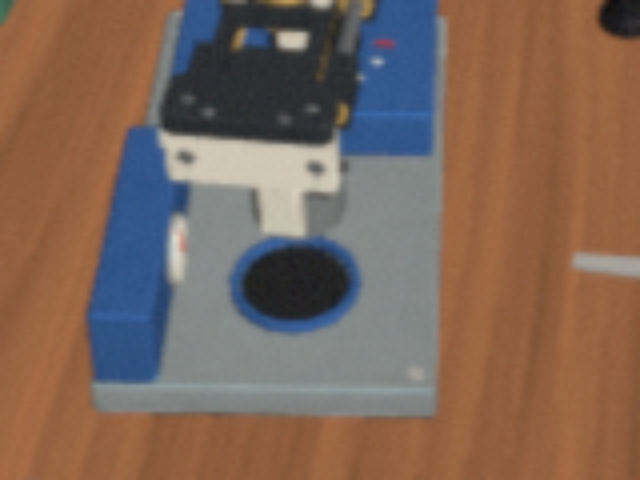

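The side crop shows the black watch in the grip above the empty blue collar, which is at crop (296,283). The watch spans crop x 250–347. I'll check its offset in the hand and the collar centre numerically.

```bash
python3 - <<'E'
from h import *
b=snap('side');o=ctrl.get_obs();P=o['tool_pos'];print(P)
fit('side',b,(105,120,50),(125,255,255),(250,285,300,320),25,'tcollar')
fit('side',b,(0,0,0),(180,255,75),(255,285,295,318),20,'tfloor')
for dx in(-3,0,3):
  f=lambda d:(proj('side',P+d)-[200,230])*4+1.5
  print(dx,'wL',f([22+dx,0,-16]),'wR',f([-22+dx,0,-16]),'fing',f([7.5,30,-15]),f([-7.5,30,-15]))
g=b[230+50:230+58,200:360].mean(0).astype(int)
print(g[55:100].tolist())
E
```

```text
[578.78781129 230.03586731  99.67271027]
tcollar side centre [580.5 232.8] axes [61.1 64.6]
tfloor side centre [581.1 228.2] axes [48.7 51.6]
-3 wL [255.98386579 184.89660943] wR [348.64554498 192.78298705] fing [268.42466158 230.17167936] [300.83879368 232.98374836]
0 wL [249.68921463 184.3608756 ] wR [342.30740335 192.24355178] fing [268.42466158 230.17167936] [300.83879368 232.98374836]
3 wL [243.39751242 183.82539276] wR [335.97224128 191.70437009] fing [268.42466158 230.17167936] [300.83879368 232.98374836]
[[135, 139, 137], [134, 139, 137], [133, 138, 136], [135, 139, 137], [134, 138, 137], [135, 139, 138], [133, 138, 137], [133, 137, 135], [120, 124, 123], [110, 112, 108], [159, 155, 142], [195, 189, 172], [199, 192, 174], [198, 192, 174], [198, 192, 174], [199, 192, 174], [198, 191, 173], [198, 191, 173], [199, 192, 174], [208, 201, 182], [203, 195, 178], [160, 157, 146], [122, 123, 120], [114, 118, 116], [115, 118, 116], [115, 118, 116], [116, 119, 117], [116, 118, 117], [113, 117, 115], [115, 118, 117], [118, 121, 119], [126, 129, 127], [132, 137, 135], [133, 138, 137], [133, 137, 135], [132, 137, 135], [133, 137, 136], [133, 137, 136], [134, 139, 137], [134, 139, 137], [134, 139, 136], [133, 137, 136], [132, 137, 136], [132, 137, 136], [133, 137, 136]]
```

In the tool's units: 46 mm is 0.0613, 44 mm is 0.0587.

```bash
echo '{"offsets": [[0,0,0,-0.0019,0.0024,0.02,0.3],[0,0,0,-0.0019,0.0024,0.0467,0.3],[0,0,0,-0.0019,0.0024,0.0587,0.3],[0,0,0,-0.0019,0.0024,0.0613,0.3],[0,0,0,-0.0019,0.0024,0.0613,0.3]]}' > path.dat && python3 nudge.py path.dat; python3 to.py 581 232.3 47 180;  python3 to.py 581 232.3 47 180
```

```text
time: 11.08
tool_pos: [581.7, 233.7, 55.6]
tool_rot: [180.0, 0.0, 180.0]
ft_force: [0.5, -0.4, -1.7]
width: 0.471
grip_force: 15.0
t 11.07 pos [581.7 233.7  55.6] rot [180.   0. 180.] w 0.471 grip 15.0 
 rot [ 0.  0. -0.] shift [ 0.7 -1.4  8.6]
t 11.07 pos [581.7 233.7  55.6] rot [180.   0. 180.] w 0.471 grip 15.0 
 rot [ 0.  0. -0.] shift [ 0.7 -1.4  8.6]
```

In the tool's units: 8.5 mm is 0.0113, 8 mm is 0.0107.

```bash
echo '{"offsets": [[0,0,0,0,-0.0009,0.0053,0.3],[0,0,0,0,-0.0009,0.008,0.3],[0,0,0,0,-0.0009,0.0107,0.3],[0,0,0,0,-0.0009,0.0113,0.3],[0,0,0,0,-0.0009,0.0113,0.3]]}' > path.dat && python3 nudge.py path.dat; python3 to.py 581 232.3 47 180
```

```text
time: 11.7
tool_pos: [581.3, 233.0, 46.8]
tool_rot: [-180.0, -0.0, 180.0]
ft_force: [0.2, -0.3, -0.5]
width: 0.471
grip_force: 15.0
t 11.7 pos [581.3 233.   46.8] rot [-180.   -0.  180.] w 0.471 grip 15.0 
 rot [-0. -0. -0.] shift [ 0.3 -0.7 -0.2]
```

In the tool's units: 1 mm is 0.0013, 0.5 mm is 0.0007.

```bash
echo '{"offsets": [[0,0,0,0,0,0.0007,0.3],[0,0,0,0,0,0.0013,0.3],[0,0,0,0,0,0.0013,0.3]]}' > path.dat && python3 nudge.py path.dat; echo '{"offsets": [[0,0,0,0,0,0,0.55],[0,0,0,0,0,0,0.7],[0,0,0,0,0,0,0.9],[0,0,0,0,0,-0.004,1],[0,0,0,0,0,-0.04,1]]}' > path.dat && python3 nudge.py path.dat;  echo '{"offsets": [[0,0,0,0.0027,-0.0267,-0.0533,1],[0,0,0,0.0067,-0.08,-0.1067,1],[0,0,0,0.016,-0.16,-0.1067,1],[0,0,0,0.0267,-0.24,-0.1067,1],[0,0,0,0.0373,-0.32,-0.1067,1]]}' > path.dat && python3 nudge.py path.dat; python3 - <<'E'
from h import *
a=snap('top');b=snap('side')
B=((105,120,50),(125,255,255))
fit('side',b,*B,(250,285,300,320),25,'tcollar')
fit('top',a,*B,(182,168,217,204),25,'tcollar')
fit('side',b,(0,0,0),(180,255,60),(255,280,295,300),51,'black')
cv2.imwrite('pics/r3.png',np.hstack([cv2.resize(b[260:340,220:320],(400,320)),cv2.resize(a[150:220,170:260],(400,320))])[:,:,::-1])
E
python3 to.py 537.3 -96 80 180
```

```text
time: 12.08
tool_pos: [581.4, 233.0, 46.7]
tool_rot: [180.0, 0.0, 180.0]
ft_force: [-2.4, -0.2, 6.2]
width: 0.466
grip_force: 15.0
time: 12.7
tool_pos: [579.8, 232.6, 74.1]
tool_rot: [-179.9, -0.3, 180.0]
ft_force: [0.4, 0.3, 0.6]
width: 0.929
grip_force: 0.0
time: 13.32
tool_pos: [553.0, -8.7, 156.3]
tool_rot: [-180.0, 0.1, -180.0]
ft_force: [0.6, -0.7, -0.1]
width: 1.001
grip_force: 0.0
tcollar side centre [580.5 232.7] axes [61.1 65.1]
tcollar top centre [557.1 247.1] axes [ 4.9 20.7]
black side centre [582.1 235.1] axes [33.1 38.7]
t 13.43 pos [552.9 -12.6 156.1] rot [-179.9    0.   179.7] w 1.001 grip 0.0 
 rot [-0.1  0.  -0.3] shift [ 15.1 -83.4  76.3]
```

View pics/r3.png

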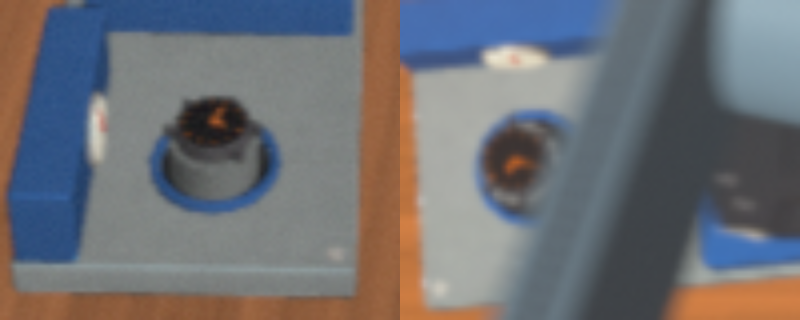

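The crop shows the black watch seated upright in the tester's collar. Next is the gold one on the pad.

In the tool's units: -83 mm is -0.1107, -78 mm is -0.104.

```bash
echo '{"offsets": [[0,0,0,0.0107,-0.06,0.04,1],[0,0,0,0.02,-0.104,0.08,1],[0,0,0,0.02,-0.1107,0.1013,1],[0,0,0,0.02,-0.1107,0.1013,1],[0,0,0,0.02,-0.1107,0.1013,1]]}' > path.dat && python3 nudge.py path.dat; python3 to.py 537.3 -96.2 31 180
```

```text
time: 14.05
tool_pos: [539.1, -88.9, 80.6]
tool_rot: [-180.0, 0.1, -179.9]
ft_force: [-0.1, -0.9, 1.3]
width: 1.0
grip_force: 0.0
t 14.05 pos [539.1 -88.9  80.6] rot [-1.800e+02  1.000e-01 -1.799e+02] w 1.0 grip 0.0 
 rot [-0.   0.1  0.1] shift [ 1.9 -7.3 49.6]
```

In the tool's units: 49 mm is 0.0653, 45 mm is 0.06.

```bash
echo '{"offsets": [[0,0,0,0.002,-0.0097,0.0067,1],[0,0,0,0.002,-0.0097,0.0333,1],[0,0,0,0.002,-0.0097,0.06,1],[0,0,0,0.002,-0.0097,0.0653,0.7],[0,0,0,0.002,-0.0097,0.0653,0.5]]}' > path.dat && python3 nudge.py path.dat; echo '{"offsets": [[0,0,0,0,0,0,0.3],[0,0,0,0,0,0,0.3],[0,0,0,0,0,0,0.3],[0,0,0,0,0,0,0.3],[0,0,0,0,0,0,0.3]]}' > path.dat && python3 nudge.py path.dat;python3 to.py 537 -246.7 46.5 180
```

```text
time: 14.68
tool_pos: [537.0, -97.2, 31.1]
tool_rot: [-180.0, 0.0, -180.0]
ft_force: [-0.6, -0.8, 0.3]
width: 0.837
grip_force: 0.0
time: 15.3
tool_pos: [536.9, -97.3, 31.1]
tool_rot: [-180.0, 0.0, 180.0]
ft_force: [0.1, 1.2, 4.0]
width: 0.469
grip_force: 15.0
t 15.3 pos [536.9 -97.3  31.1] rot [-180.    0.  180.] w 0.469 grip 15.0 
 rot [-0.  0. -0.] shift [  -0.2 -149.4  -15.4]
```

In the tool's units: -125 mm is -0.1667, -80 mm is -0.1067.

```bash
echo '{"offsets": [[0,0,0,0,0,-0.0107,0.3],[0,0,0,0,0,-0.0533,0.3],[0,0,0,0,-0.0333,-0.0933,0.3],[0,0,0,0,-0.1067,-0.0933,0.3],[0,0,0,0,-0.1667,-0.0933,0.3]]}' > path.dat && python3 nudge.py path.dat; echo '{"offsets": [[0,0,0,0,-0.0267,0,0.3],[0,0,0,0,-0.0325,0.0067,0.3],[0,0,0,0,-0.0325,0.0267,0.3],[0,0,0,0,-0.0325,0.0373,0.3],[0,0,0,0,-0.0325,0.0373,0.3]]}' > path.dat && python3 nudge.py path.dat;python3 to.py 537.3 -246.7 47 180; python3 - <<'E'
from h import *
b=snap('side');P=ctrl.get_obs()['tool_pos'];print(P)
fit('side',b,(18,110,100),(34,255,255),(300,160,340,190),25,'scollar')
f=lambda d:(proj('side',P+d)-[290,130])*8+3.5
print('pred',f([22,0,-16]),f([-22,0,-16]))
cv2.imwrite('pics/s4.png',cv2.resize(b[130:200,290:350],None,fx=8,fy=8,interpolation=cv2.INTER_CUBIC)[:,:,::-1])
E
```

```text
time: 15.92
tool_pos: [537.0, -224.0, 101.9]
tool_rot: [-179.9, 0.1, -180.0]
ft_force: [1.1, -0.1, -0.5]
width: 0.468
grip_force: 15.0
time: 16.55
tool_pos: [536.0, -244.9, 71.4]
tool_rot: [179.9, -0.1, -179.9]
ft_force: [-0.1, -0.7, -1.2]
width: 0.467
grip_force: 15.0
t 16.55 pos [ 536.  -244.9   71.4] rot [ 1.799e+02 -1.000e-01 -1.799e+02] w 0.467 grip 15.0 
 rot [ 0.1 -0.1  0.1] shift [-1.3 -1.8 24.4]
[ 536.47847721 -245.51151717   72.10851979]
scollar side centre [ 538.2 -246.8] axes [65.1 71.4]
pred [178.60003818 268.91928217] [309.88538785 277.82653637]
```

View pics/s4.png

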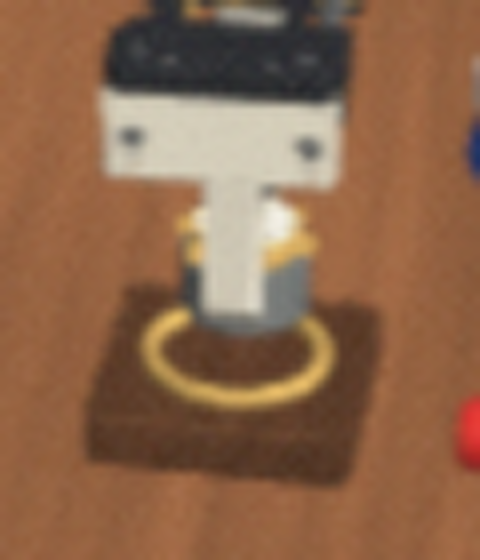

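The gold watch is upright above the brass collar, spanning crop x 183–311, which is about 1 mm off in the hand. I'll lower it.

```bash
echo '{"offsets": [[0,0,0,-0.0024,-0.0017,0.0133,0.3],[0,0,0,-0.0024,-0.0017,0.0227,0.3],[0,0,0,-0.0024,-0.0017,0.028,0.3],[0,0,0,-0.0024,-0.0017,0.0313,0.3],[0,0,0,-0.0024,-0.0017,0.0333,0.3]]}' > path.dat && python3 nudge.py path.dat; echo '{"offsets": [[0,0,0,0,0,0.0009,0.3],[0,0,0,0,0,0.0009,0.3]]}' > path.dat && python3 nudge.py path.dat; python3 to.py 538.3 -246.7 47 180
```

```text
time: 17.23
tool_pos: [538.5, -248.1, 47.7]
tool_rot: [-180.0, 0.0, 180.0]
ft_force: [0.3, 0.1, -1.8]
width: 0.47
grip_force: 15.0
time: 17.48
tool_pos: [538.6, -248.0, 47.2]
tool_rot: [-180.0, 0.0, 180.0]
ft_force: [0.6, -0.3, -1.5]
width: 0.47
grip_force: 15.0
t 17.48 pos [ 538.6 -248.    47.2] rot [-180.    0.  180.] w 0.47 grip 15.0 
 rot [-0.  0. -0.] shift [0.3 1.3 0.2]
```

In the tool's units: 1.3 mm is 0.0017, 1 mm is 0.0013.

```bash
echo '{"offsets": [[0,0,0,0,0.0011,0.0007,0.3],[0,0,0,0,0.0011,0.0013,0.3],[0,0,0,0,0.0011,0.0017,0.3],[0,0,0,0,0.0011,0.0017,0.3]]}' > path.dat && python3 nudge.py path.dat; python3 to.py 538.3 -246.7 47 180
```

```text
time: 17.98
tool_pos: [538.8, -247.8, 47.1]
tool_rot: [-179.9, 0.1, 180.0]
ft_force: [-2.3, -0.6, 8.5]
width: 0.469
grip_force: 15.0
t 17.98 pos [ 538.8 -247.8   47.1] rot [-1.799e+02  1.000e-01  1.800e+02] w 0.469 grip 15.0 
 rot [-0.1  0.1 -0. ] shift [0.5 1.1 0.1]
```

In the tool's units: -30 mm is -0.04, -3 mm is -0.004.

```bash
echo '{"offsets": [[0,0,0,0,0,0,0.55],[0,0,0,0,0,0,0.7],[0,0,0,0,0,0,0.9],[0,0,0,0,0,-0.004,1],[0,0,0,0,0,-0.04,1]]}' > path.dat && python3 nudge.py path.dat;  echo '{"offsets": [[0,0,-0.06,0,-0.0667,-0.0533,1],[0,0,-0.06,0,-0.1467,-0.1067,1],[0,0,-0.06,0,-0.1733,-0.1067,1],[0,0,-0.06,0,-0.1733,-0.1067,1]]}' > path.dat && python3 nudge.py path.dat; python3 - <<'E'
from h import *
a=snap('top','k.png');b=snap('side')
B=((105,120,50),(125,255,255))
fit('top',a,*B,(182,168,217,204),25,'tcollar');fit('side',b,*B,(250,285,300,320),25,'tcollar')
fit('top',a,(18,110,100),(34,255,255),(376,186,416,222),25,'scollar')
W=((0,0,190),(180,70,255))
fit('side',b,*W,(300,150,340,185),52,'gold');fit('top',a,*W,(376,186,416,222),52,'gold')
fit('top',a,(0,140,150),(14,255,255),(185,172,215,202),52,'orange')
fit('side',b,(0,0,0),(180,255,60),(260,225,300,255),56,'knob')
K=((0,0,0),(180,255,95));fit('top',a,*K,(244,160,276,196),56,'skirt')
up=8;x0,y0=240,160
t=cv2.resize(a[y0:y0+40,x0:x0+42],None,fx=8,fy=8,interpolation=cv2.INTER_CUBIC)
s=cv2.resize(b[220:260,255:305],None,fx=8,fy=8,interpolation=cv2.INTER_CUBIC)
cv2.imwrite('pics/k2.png',np.hstack([t,s])[:,:,::-1])
for n,(u0,v0) in(('top',(240,160)),('side',(255,220))):
  for q in ([592,81],[594,82],[594,84]):
    print(n,q,[((proj(n,q+[z])-[u0,v0])*8+3.5).round(0).tolist() for z in(50,56,82)])
E
python3 to.py 594 82 150 185.4
```

```text
time: 18.6
tool_pos: [537.2, -246.2, 74.3]
tool_rot: [179.8, -0.2, 180.0]
ft_force: [0.5, -0.0, 0.6]
width: 0.931
grip_force: 0.0
time: 19.1
tool_pos: [538.3, -379.8, 156.6]
tool_rot: [-179.9, 0.1, -174.8]
ft_force: [-0.2, -0.7, -0.7]
width: 0.999
grip_force: 0.0
tcollar top centre [579.4 231.3] axes [58.9 59.7]
tcollar side centre [580.5 233. ] axes [61.1 64.4]
scollar top centre [ 536.7 -246.8] axes [64.8 65.7]
gold side centre [ 539.4 -249. ] axes [32.8 34.8]
gold top centre [ 537.8 -246.8] axes [33.9 34. ]
orange top centre [577.4 233.6] axes [4.4 7.7]
knob side centre [598.1  74.1] axes [51.8 74.9]
skirt top centre [594.4  82.4] axes [46.2 49.8]
top [592, 81] [[164.0, 161.0], [162.0, 157.0], [151.0, 142.0]]
top [594, 82] [[161.0, 154.0], [159.0, 151.0], [147.0, 135.0]]
top [594, 84] [[154.0, 154.0], [152.0, 151.0], [140.0, 135.0]]
side [592, 81] [[202.0, 167.0], [202.0, 150.0], [199.0, 73.0]]
side [594, 82] [[194.0, 169.0], [194.0, 152.0], [191.0, 75.0]]
side [594, 84] [[193.0, 174.0], [192.0, 156.0], [190.0, 79.0]]
t 19.2 pos [ 538.  -376.4  155. ] rot [ 179.9   -0.  -174.6] w 1.001 grip 0.0 
 rot [ 0.1 -0.  -0. ] shift [-98.5 451.2   5.7]
```

View pics/k2.png

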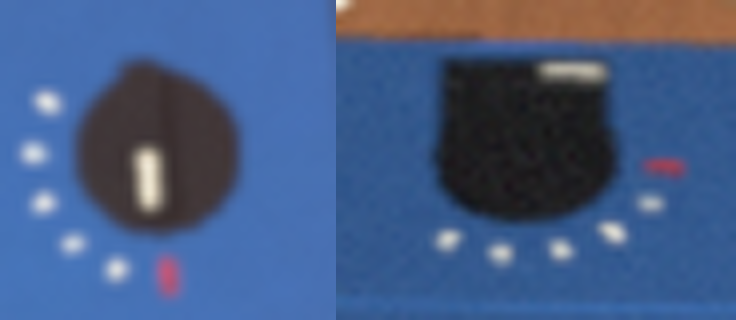

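The top crop shows the knob skirt centred at (159,151), which matches (594, 82). The side view agrees and both watches are seated, so I'm moving to the knob.

In the tool's units: 280 mm is 0.3733, 220 mm is 0.2933.

```bash
echo '{"offsets": [[0,0,0,-0.012,0.0533,0,1],[0,0,0,-0.028,0.1333,0,1],[0,0,0,-0.0453,0.2133,0,1],[0,0,0,-0.0627,0.2933,0,1],[0,0,0,-0.08,0.3733,0,1]]}' > path.dat && python3 nudge.py path.dat; echo '{"offsets": [[0,0,0,-0.0173,0.08,0,1],[0,0,0,-0.0347,0.16,0,1],[0,0,0,-0.048,0.2133,0,1],[0,0,0,-0.0513,0.2293,0,0.8],[0,0,0,-0.0513,0.2293,0.0133,0.6]]}' > path.dat && python3 nudge.py path.dat; python3 to.py 594 82 78 185.4
```

```text
time: 19.82
tool_pos: [570.9, -89.0, 155.1]
tool_rot: [179.9, -0.1, -174.5]
ft_force: [0.3, -1.3, -1.0]
width: 1.004
grip_force: 0.0
time: 20.45
tool_pos: [593.8, 83.1, 145.7]
tool_rot: [-180.0, 0.0, -174.5]
ft_force: [0.8, -0.8, 0.3]
width: 0.835
grip_force: 0.0
t 20.45 pos [593.8  83.1 145.7] rot [-180.     0.  -174.5] w 0.835 grip 0.0 
 rot [-0.   0.   0.1] shift [-0.  -1.1 67.7]
```

In the tool's units: 67.5 mm is 0.09, 62 mm is 0.0827.

```bash
echo '{"offsets": [[0,0,0,0,-0.0011,0.0267,0.6],[0,0,0,0,-0.0011,0.06,0.6],[0,0,0,0,-0.0011,0.0827,0.6],[0,0,0,0,-0.0011,0.09,0.5],[0,0,0,0,-0.0011,0.09,0.4]]}' > path.dat && python3 nudge.py path.dat 40; python3 to.py 594 82 78 185.4
```

```text
time: 21.08
tool_pos: [594.1, 80.7, 78.1]
tool_rot: [-180.0, -0.0, -174.7]
ft_force: [0.1, -0.1, 1.1]
width: 0.442
grip_force: 0.0
t 21.07 pos [594.1  80.7  78.1] rot [-180.    -0.  -174.7] w 0.442 grip 0.0 
 rot [-0.  -0.  -0.1] shift [0.  1.3 0.1]
```

In the tool's units: 0.7 mm is 0.0009.

```bash
echo '{"offsets": [[0,0,0,0,0.0009,0,0.25],[0,0,0,0,0.0009,0,0.15],[0,0,0,0,0.0009,0,0.05],[0,0,0,0,0.0009,0,0.05],[0,0,0,0,0.0009,0,0.05]]}' > path.dat && python3 nudge.py path.dat 40; python3 to.py 594 82 78 185.4; python3 -c "
from bench import ctrl, ticket, snapshot, camera_params
o=ctrl.get_obs();print(o['ft_force'],o['wrist_torque'])"
```

```text
time: 21.7
tool_pos: [594.5, 81.5, 78.8]
tool_rot: [-180.0, 0.1, -174.6]
ft_force: [-1.2, -3.4, 4.7]
width: 0.125
grip_force: 40.0
t 21.7 pos [594.5  81.5  78.8] rot [-1.800e+02  1.000e-01 -1.746e+02] w 0.125 grip 40.0 
 rot [-0.   0.1 -0. ] shift [0.5 0.5 0.8]
[-1.17958585 -3.38066138  4.69505979] [-0.46333734  0.12351184 -0.00225564]
```

Careful with the scale: shifts go in shares of 750 mm and turns go in shares of pi/2 rad. That gives: 24 degrees is 0.2667.

```bash
echo '{"offsets": [[0,0,0.0556,0,0,0,0.05],[0,0,0.1111,0,0,0,0.05],[0,0,0.1667,0,0,0,0.05],[0,0,0.2222,0,0,0,0.05],[0,0,0.2667,0,0,0,0.05]]}' > path.dat && python3 nudge.py path.dat 40; python3 -c "
from bench import ctrl, ticket, snapshot, camera_params
o=ctrl.get_obs();print(o['wrist_torque'],o['tool_rot'])"; echo '{"offsets": [[0,0,0.0556,0,0,0,0.05],[0,0,0.1111,0,0,0,0.05],[0,0,0.1667,0,0,0,0.05],[0,0,0.2222,0,0,0,0.05],[0,0,0.2667,0,0,0,0.05]]}' > path.dat && python3 nudge.py path.dat 40; python3 -c "
from bench import ctrl, ticket, snapshot, camera_params
o=ctrl.get_obs();print(o['wrist_torque'],o['tool_rot'])"
```

```text
time: 22.32
tool_pos: [594.5, 81.3, 78.8]
tool_rot: [-180.0, 0.1, 161.3]
ft_force: [-0.4, -3.2, 3.5]
width: 0.124
grip_force: 40.0
[-0.7490133   0.14754433  0.06454153] [-1.79956727e+02  6.64854497e-02  1.61253910e+02]
time: 22.95
tool_pos: [594.4, 81.0, 78.8]
tool_rot: [-180.0, 0.1, 137.3]
ft_force: [-1.0, -4.8, 5.3]
width: 0.125
grip_force: 40.0
[-0.92286415  0.23367166  0.04701829] [-1.79960479e+02  8.20579444e-02  1.37257478e+02]
```

In the tool's units: 6 degrees is 0.0667.

```bash
cat > w.py <<'E'
from bench import ctrl, ticket, snapshot, camera_params
o=ctrl.get_obs();print('yaw',o['tool_rot'][2].round(2),'tz',o['wrist_torque'][2].round(3))
E
echo '{"offsets": [[0,0,0.0333,0,0,0,0.05],[0,0,0.0667,0,0,0,0.05],[0,0,0.0667,0,0,0,0.05]]}' > path.dat && python3 nudge.py path.dat |tail -1;python3 w.py; echo '{"offsets": [[0,0,0.0444,0,0,0,0.05],[0,0,0.0889,0,0,0,0.05],[0,0,0.1333,0,0,0,0.05],[0,0,0.1333,0,0,0,0.05]]}' > path.dat && python3 nudge.py path.dat|tail -1;python3 w.py; echo '{"offsets": [[0,0,0.0333,0,0,0,0.05],[0,0,0.0667,0,0,0,0.05],[0,0,0.0667,0,0,0,0.05]]}' > path.dat && python3 nudge.py path.dat;python3 w.py
```

```text
grip_force: 40.0
yaw 131.37 tz 0.111
grip_force: 40.0
yaw 119.35 tz 0.049
time: 24.2
tool_pos: [594.1, 80.9, 78.8]
tool_rot: [-180.0, 0.1, 113.4]
ft_force: [-1.8, -5.2, 4.6]
width: 0.125
grip_force: 40.0
yaw 113.37 tz 0.105
```

```bash
echo '{"offsets": [[0,0,0,0,0,0,0.05],[0,0,0,0,0,0,0.05],[0,0,0,0,0,0,0.05],[0,0,0,0,0,0,0.05],[0,0,0,0,0,0,0.05]]}' > path.dat && python3 nudge.py path.dat |tail -1;python3 w.py; python3 - <<'E'
from h import *
a=snap('top');b=snap('side')
W=((0,0,190),(180,70,255))
fit('side',b,*W,(300,150,340,185),52,'gold');fit('side',b,(105,120,50),(125,255,255),(250,285,300,320),25,'tcollar')
o=np.zeros((600,800,3),np.uint8)
o[:360,:400]=cv2.resize(b[220:265,255:305],(400,360),interpolation=3)
o[:360,400:]=cv2.resize(b[270:315,250:300],(400,360),interpolation=3)
o[360:,:300]=cv2.resize(b[150:190,295:345],(300,240),interpolation=3)
o[360:,300:]=cv2.resize(a[130:230,165:365],(500,240),interpolation=3)
cv2.imwrite('pics/end.png',o[:,:,::-1])
E
```

```text
grip_force: 40.0
yaw 113.4 tz 0.123
gold side centre [ 539.4 -249.1] axes [32.5 34.6]
tcollar side centre [580.5 232.9] axes [61.  64.5]
```

View pics/end.png

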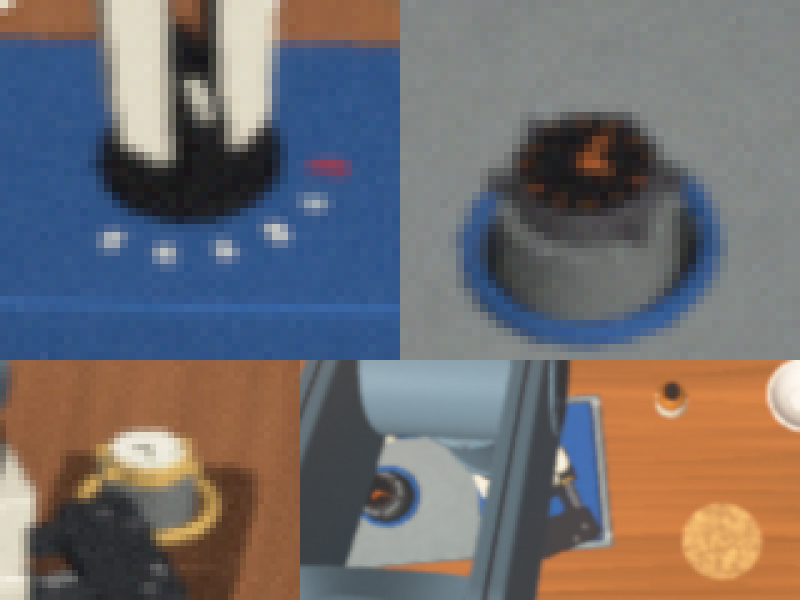

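The pointer is gripped and aimed at the third dash (222,248), and both watches are upright in their collars.

```bash
python3 -c "
from bench import ctrl, ticket, snapshot, camera_params
print(ticket.finish_job())"
```

```text
the job is handed in; nothing more can be done
None
```

The job is handed in, at about 25 s of the 72 s allowed: the watches are swapped and looked seated and upright, and the knob is still gripped at the third stop (tool turned 72°, pointer on the third dash). No verdict was returned.

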